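Close up a row of rail terminals and shut the keeper behind it

TASK

With closed fingertips, gently push the row of five terminals along the rail in the jig, all together from its open end, until the row is tight against the black end stop. Then push the red-tipped keeper fully shut across the rail behind the last terminal. Do not grip or lift anything, and leave the other things on the bench alone.

Things in the scene. Friction and masses are not known exactly. Their poses are not given: they have to be found in the camera images.
- jig: fixed grey wiring jig: a base plate 150 x 300 x 6 mm carrying a steel top-hat (DIN) rail 35 mm wide and 280 mm long, the tops of the rail flanges 21.5 mm above the bench. Origin on the bench under the middle of the rail; z up, y along the rail towards the end stop, x across the rail (away from the robot at zero yaw). The plate reaches from x = -85 to +65 mm.
- jig_stop (a point): middle of the end stop's face (the black bracket clamped on the rail, 48 mm across, 12 mm thick, 45 mm high above the rail) at the height of the rail tops; it lies at y = +120 mm of the jig, and the first terminal must come up against it
- keeper (a joint): swing keeper, rad: a flat bar 8 mm thick, 14 mm high, mid-height 39 mm above the bench, on an upright pivot at x = -47, y = +33.5 mm of the jig, 83 mm from pivot to tip. 0 = closed, hard against its own stop, straight across the rail (tip to the jig's +x), 2.5 mm behind a row that is home; 1.57 = open, alongside the rail, tip to -y. Stiff: stays where left, about 1 N at the tip moves it
- keeper_tip (a point): tip of the keeper's red end sleeve (30 mm long, 9.5 mm thick, 18 mm high), at half its height
- term_grey_1: grey rail terminal, loose, about 60 g: 16 mm along the rail, 52 mm across, 46 mm high above the rail tops (the upper 18 mm only 28 mm across, central). Hooked under both rail flanges with about 1 mm play, it slides freely along the rail. Origin at its middle, at the height of the rail tops; axes as the jig's. The five stand in a touching row, in any order.
- term_grey_2: grey rail terminal, loose, about 60 g: 16 mm along the rail, 52 mm across, 46 mm high above the rail tops (the upper 18 mm only 28 mm across, central). Hooked under both rail flanges with about 1 mm play, it slides freely along the rail. Origin at its middle, at the height of the rail tops; axes as the jig's. The five stand in a touching row, in any order.
- term_grey_3: grey rail terminal, loose, about 60 g: 16 mm along the rail, 52 mm across, 46 mm high above the rail tops (the upper 18 mm only 28 mm across, central). Hooked under both rail flanges with about 1 mm play, it slides freely along the rail. Origin at its middle, at the height of the rail tops; axes as the jig's. The five stand in a touching row, in any order.
- term_blue: blue rail terminal, loose, about 60 g: 16 mm along the rail, 52 mm across, 46 mm high above the rail tops (the upper 18 mm only 28 mm across, central). Hooked under both rail flanges with about 1 mm play, it slides freely along the rail. Origin at its middle, at the height of the rail tops; axes as the jig's. The five stand in a touching row, in any order.
- term_green: green with yellow marks rail terminal, loose, about 60 g: 16 mm along the rail, 52 mm across, 46 mm high above the rail tops (the upper 18 mm only 28 mm across, central). Hooked under both rail flanges with about 1 mm play, it slides freely along the rail. Origin at its middle, at the height of the rail tops; axes as the jig's. The five stand in a touching row, in any order.
- multimeter: bystander, to be left alone: multimeter lying on its back, 146 x 76 x 47 mm; origin at the centre of its underside
- parts_box: bystander, to be left alone: flat clear parts box, 92 x 128 x 27 mm; origin at the centre of its underside
- side_cutters: bystander, to be left alone: red side cutters, 49 x 139 x 10 mm; origin at the centre of its underside
- screwdriver_flat: bystander, to be left alone: red screwdriver, 25 x 183 x 26 mm; origin at the centre of its underside
- relay: bystander, to be left alone: small clear-cased relay, 27 x 21 x 34 mm; origin at the centre of its underside
- cell_aa: bystander, to be left alone: AA cell, 14 x 50 x 14 mm; origin at the centre of its underside
- tape_black: bystander, to be left alone: roll of black tape, 62 x 59 x 19 mm; origin at the centre of its underside
Not all that is in view belongs to the job. What is shaped like the term_grey_2 but orange is not meant.

How it is judged:
On the way, in this order (a step that is already met when the one before it is completed fails the run):
1. the row of five terminals is home against the end stop, no more than 2.5 mm of gaps in all, while the keeper is still open (over 0.7 rad) (y of each of term_grey_1, term_grey_2, term_grey_3, term_blue, term_green in the frame of jig above 0.0455 m and value of joint keeper above 0.7 rad), for 0.2 s.
2. the keeper is shut behind the row (y of each of term_grey_1, term_grey_2, term_grey_3, term_blue, term_green in the frame of jig above 0.0455 m and value of joint keeper below 0.06 rad), for 0.2 s.
At the end, for the whole second after the job is handed in: All five terminals on the rail, up against the end stop with at most 2.5 mm of gaps in all, at rest; the keeper shut within 0.06 rad (all of step 2 and linear speed of each of term_grey_1, term_grey_2, term_grey_3, term_blue, term_green below 0.02 m/s); the robot touches nothing.
It fails at once if a terminal is lifted (over 5 mm) or tipped (over 0.3 rad) (height (world z) of any of term_grey_1, term_grey_2, term_grey_3, term_blue, term_green above 0.0265 m or angle between any of term_grey_1, term_grey_2, term_grey_3, term_blue, term_green's own z axis and vertical above 0.3 rad).
It fails at once if a terminal is gripped or rammed: over 35 N from the fingers (contact force between the fingers and term_grey_1 above 35 N or contact force between the fingers and term_grey_2 above 35 N or contact force between the fingers and term_grey_3 above 35 N or contact force between the fingers and term_blue above 35 N or contact force between the fingers and term_green above 35 N).
It fails at once if the keeper or the jig is gripped or pushed hard: over 35 N from the fingers (contact force between the fingers and jig above 35 N).
It fails at once if a bystander is moved by over 15 mm (distance of any of multimeter, parts_box, side_cutters, screwdriver_flat, relay, cell_aa, tape_black from where it was at the start of the episode above 0.015 m).
It also fails if it takes over 45 s, if anything falls off the work surface, if the arm or the gripper's body presses on something with over 40 N, if the wrist force passes 120 N, or if a joint passes its speed limit or range.

ROBOT

A 6-joint arm with a two-finger parallel gripper is mounted at the origin on a cart in front of the work surface, level with it; the furniture and walls round the work are solid. World frame = base frame: x ahead of the robot, y to its left, z up, the work surface at z = 0. Lengths are in m, angles in rad, forces in N, time in s.
With the tool pointing down it reaches from about 0.4 to 0.925 m from the base axis. Payload 3.4 kg.
Tool frame: the origin (TCP) lies at the very end of the fingers, on their centre line; the grasp point (between the pads) lies 19 mm behind it; z points along the fingers, y is the line along which they close (so a half turn about z gives the same grasp; the last joint's range is limited). The gripper opens to 85 mm and grips with 20 to 120 N. Pads are 22 mm wide; open, the fingers measure 114 mm over their backs; the gripper's body (76 mm by 85 mm) begins 54 mm behind the grasp point. The pads swing forward as they close: fully open they stand 13 mm farther back than shut.
Start: joints at [1.196, 0.307, 1.506, -0, 1.328, -0.073], TCP at [0.17, 0.549, 0.231] pointing down, gripper open.
Joint ranges: [-3.12, 3.12], [-1.05, 2.28], [0.14, 2.33], [-1.42, 4.57], [0.1, 2.73], [-2.68, 2.68]. Speed limits (rad/s): [2.57, 2.57, 3.14, 3.14, 3.14, 3.14].

INTERFACE

Orientations are given as a rotation vector (axis times angle).
In Python, from cell import robot gives the robot as it stands.
- The arm moves only by the tool drive_tool, never from a script. Its argument "targets" is a list of rows, each an object of numbers: "x", "y", "z": the shift along the tool's x, y, z in m; "wx", "wy", "wz": the turn, a rotation vector about the tool's x, y, z in degrees. A call has 1 to 8 rows; each row is the pose to reach, as a shift and turn from the pose commanded when the call began, along the tool's axes at that moment; what a row does not reach only later rows make up. A row lasts 1/10 s, in which the tool goes at most 50 mm and 8.59 degrees, less where a joint would pass 70% of its speed; a pose out of reach is approached as far as the arm can. A call with a gripper value outside its range is refused whole. "fingers" is the opening, from -1 (shut) to 1 (fully open), set as the call begins (left out, the last holds). The fingers move at their own pace and stop on an object; "newtons" is the grip in N (left out, the last holds). Time passes only in rows, so rows that repeat a pose let the fingers close. It gives the time, the measured TCP pose, the force, the opening and the grip force at its end, in the units of the state.
- robot.get_state(): the state, without advancing time (a new reading comes with each control period).
- robot.snapshot(name): name is "scene" or "top" or "wrist"; returns (picture, depth): 420x560x3 uint8, red, green, blue; 420x560 float32, m along the optical axis (not along the pixel's ray), 0 where there is no reading.
- robot.camera_model(name): a dict with "mtx" (3x3 intrinsics, pixels), "R" (3x3) and "t" (3): a world point X has camera coordinates R X + t. Camera axes: x right, y down, z forward; pixel columns grow to the right and rows downward; lengths in m; the calibration is good to about 2 mm. A picture is of the moment at which its call begins: read the wrist's pose just before it. camera_model takes no time and is no camera call; for the wrist camera it gives the pose at the moment of the call.
- robot.sign_off(): hands the job in; it is judged then, once.
The state is a dict: "time_s": time; "joint_pos": joint angles; "dq": joint speeds; "joint_efforts": joint torques, N m; "tcp_pos": TCP position; "tool_rot": TCP orientation; "wrist_force": force on the tool from outside, world axes, zero at the start; "moment": the same for the moment, N m; "opening": finger opening in m; "grip_force": force on a finger pad.
Only numpy, scipy, OpenCV 4.12 (cv2) and the standard library are available. Lean on these libraries where they do the work, as an engineer would, in place of code of your own. Each camera call takes 0.05 s, during which the arm holds its last target. There are 200 camera calls.

## Working session

There is one attempt and no reset: what is moved stays moved. The work goes in short steps, Python scripts to look and compute and a tool call to move; the robot and the scene stay as the last step left them, time stands still between calls to the robot, and variables do not carry over. Pictures are saved under pics/ and viewed, at most 10 in all, crops included, and the job is handed in when it is done.

Besides the shell and the picture viewer there is one more tool, called in YAML: its name, and indented under it one key for each argument. drive_tool: Moves the arm, as the interface text tells. Its arguments: {"type":"object","properties":{"targets":{"type":"array","items":{"type":"object","properties":{"x":{"type":"number"},"y":{"type":"number"},"z":{"type":"number"},"wx":{"type":"number"},"wy":{"type":"number"},"wz":{"type":"number"}}}},"fingers":{"type":"number"},"newtons":{"type":"number"}},"required":["targets"]}

```bash
mkdir -p pics; cat > h.py <<'E'
from cell import robot
import numpy as np, cv2
def snap(n,f):
    m=robot.camera_model(n); p,d=robot.snapshot(n); cv2.imwrite('pics/'+f+'.png',p[:,:,::-1]); np.savez('pics/'+f+'.npz',d=d,p=p,K=m['mtx'],R=m['R'],t=m['t']); return p,d
def w(f,u,v,z=None):
    a=np.load('pics/'+f+'.npz'); d=a['d']; r=np.linalg.inv(a['K'])@[u,v,1]
    R=a['R'];t=a['t']
    if z is None: return R.T@(r*np.median(d[v-1:v+2,u-1:u+2])-t)
    o=-R.T@t; q=R.T@r; return o+q*(z-o[2])/q[2]
E
python3 - <<'E'
from h import *
np.set_printoptions(precision=4,suppress=True)
p1,_=snap('scene','s1');p2,_=snap('top','t1')
print(robot.get_state())
E
```

```text
{'time_s': 0.1, 'joint_pos': array([ 1.1965,  0.3075,  1.5075, -0.    ,  1.3284, -0.0735]), 'dq': array([ 0.0003, -0.0006, -0.0037, -0.0004,  0.0002, -0.0005]), 'joint_efforts': array([  0.0003, -45.8531, -25.2605,   0.0002,   0.0055,  -0.    ]), 'tcp_pos': array([0.1702, 0.5486, 0.2305]), 'tool_rot': array([-0.4707, -3.1057,  0.0029]), 'wrist_force': array([ 0.2692,  0.4115, -0.2422]), 'moment': array([-0.0111,  0.0196,  0.0459]), 'grip_force': 0.0, 'opening': 0.08502445916914417}
```

View pics/t1.png

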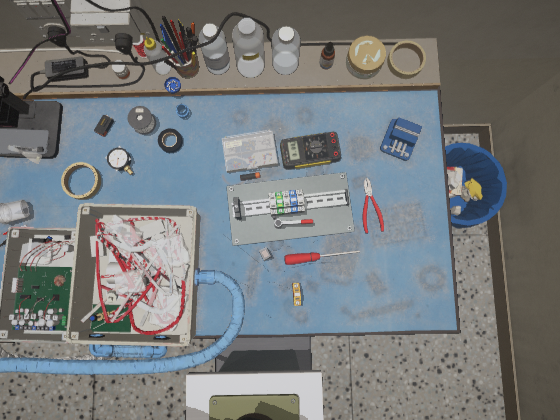

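View pics/s1.png

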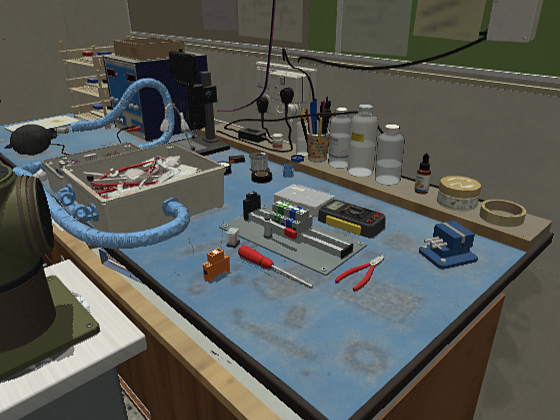

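The top view shows the jig at about (290,207), with the black stop at its left end (237,207) and the row at (270–303, 201). The keeper lies open at (277–312, 223). The orange decoy is off the jig at (297,293) and I'm leaving it alone. I'll enlarge a crop of the jig.

```bash
python3 - <<'E'
from h import *
np.set_printoptions(precision=4,suppress=True)
a=cv2.imread('pics/t1.png')[160:250,220:360]
cv2.imwrite('pics/t1c.png',cv2.resize(a,None,fx=5.7,fy=5.7,interpolation=cv2.INTER_CUBIC))
print(w('t1',290,293),w('t1',310,235), w('t1',300,150))
E
```

```text
[ 0.3302 -0.091   0.0007] [ 0.468  -0.1433  0.0044] [ 0.6733 -0.1236  0.0357]
```

View pics/t1c.png

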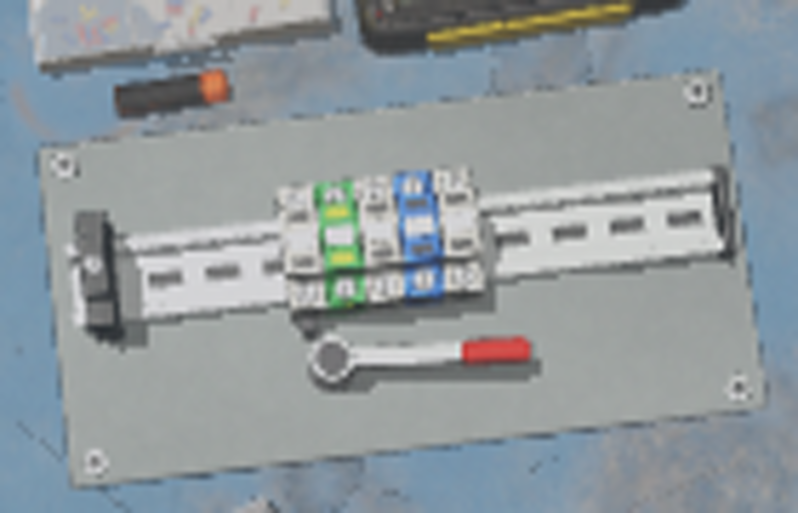

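The crop shows the plate corners at TL(38,147), TR(720,70), BR(765,405) and BL(70,487). The row's right face is at about x=485, and the keeper pivot is at (332,358) with its red tip ending at (531,349).

```bash
cat >> h.py <<'E'
def jigfit(ptsw, ptsj):
    A=np.array(ptsj,float);B=np.array(ptsw)[:,:2];a=A-A.mean(0);b=B-B.mean(0)
    th=np.arctan2((a[:,0]*b[:,1]-a[:,1]*b[:,0]).sum(),(a*b).sum())
    Rm=np.array([[np.cos(th),-np.sin(th)],[np.sin(th),np.cos(th)]]);o=B.mean(0)-Rm@A.mean(0)
    return th,Rm,o,(A@Rm.T+o-B)
E
python3 - <<'E'
from h import *
np.set_printoptions(precision=4,suppress=True)
c=lambda x,y,z:w('t1',x/5.7+220-.4,y/5.7+160-.4,z)
P=[c(38,147,.006),c(720,70,.006),c(765,405,.006),c(70,487,.006)]
th,Rm,o,e=jigfit(P,[(.065,.15),(.065,-.15),(-.085,-.15),(-.085,.15)])
print(th,o,e)
for n,q in dict(pivot=(332,358,.046),tip=(531,349,.048),rowend_top=(476,215,.0675),rowstart_top=(285,235,.0675),stop=(113,240,.0665)).items():
    X=c(*q); print(n,X,Rm.T@(X[:2]-o))
for y in (-.14,-.1,.0375): print(y,Rm@[0,y]+o)
s=robot.get_state(); R=cv2.Rodrigues(s['tool_rot'])[0]; print(R)
print(robot.camera_model('wrist'))
E
```

```text
0.09241937686033168 [ 0.5456 -0.0942] [[ 0.0008  0.0012]
 [ 0.0011 -0.0001]
 [-0.0014 -0.0015]
 [-0.0005  0.0003]]
pivot [ 0.4953 -0.0656  0.046 ] [-0.0474  0.0331]
tip [ 0.497  -0.1477  0.048 ] [-0.0533 -0.0488]
rowend_top [ 0.5501 -0.1256  0.0675] [ 0.0017 -0.0317]
rowstart_top [ 0.5436 -0.0475  0.0675] [0.0024 0.0467]
stop [0.5433 0.0228 0.0665] [0.0085 0.1167]
-0.14 [ 0.5585 -0.2336]
-0.1 [ 0.5548 -0.1938]
0.0375 [ 0.5421 -0.0568]
[[-0.9551  0.2963 -0.0007]
 [ 0.2963  0.9551 -0.0017]
 [ 0.0001 -0.0019 -1.    ]]
{'mtx': array([[293.9546,   0.    , 271.2994],
       [  0.    , 293.9546, 208.8633],
       [  0.    ,   0.    ,   1.    ]]), 'R': array([[ 0.2963,  0.9551, -0.0013],
       [ 0.919 , -0.2848,  0.2726],
       [ 0.26  , -0.082 , -0.9621]]), 't': array([-0.5732, -0.0355,  0.3788])}
```

```bash
python3 - <<'E'
from h import *
np.set_printoptions(precision=3,suppress=True,linewidth=150)
a=np.load('pics/t1.npz');d=a['d'];v,u=np.mgrid[:420,:560]
X=((np.linalg.inv(a['K'])@np.stack([u*d,v*d,d]).reshape(3,-1)).T-a['t'])@a['R']
X=X[(d.ravel()>0)]
for x in np.arange(.2,.8,.1):
    print(round(x,2),[(round(y,2),round(float(X[(abs(X[:,0]-x)<.05)&(abs(X[:,1]-y)<.05),2].max(initial=0)),3)) for y in np.arange(-.3,.65,.1)])
s=robot.get_state();R=cv2.Rodrigues(s['tool_rot'])[0]
for t in ([.40,.40,.26],[.5525,-.1689,.20]): print(R.T@(np.array(t)-s['tcp_pos']))
E
```

```text
0.2 [(np.float64(-0.3), 0.006), (np.float64(-0.2), 0.011), (np.float64(-0.1), 0.009), (np.float64(0.0), 0.07), (np.float64(0.1), 0.119), (np.float64(0.2), 0.119), (np.float64(0.3), 0.118), (np.float64(0.4), 0.117), (np.float64(0.5), 0.091), (np.float64(0.6), 0.084)]
0.3 [(np.float64(-0.3), 0.009), (np.float64(-0.2), 0.008), (np.float64(-0.1), 0.057), (np.float64(0.0), 0.073), (np.float64(0.1), 0.116), (np.float64(0.2), 0.101), (np.float64(0.3), 0.109), (np.float64(0.4), 0.117), (np.float64(0.5), 0.094), (np.float64(0.6), 0.089)]
0.4 [(np.float64(-0.3), 0.012), (np.float64(-0.2), 0.021), (np.float64(-0.1), 0.037), (np.float64(0.0), 0.075), (np.float64(0.1), 0.118), (np.float64(0.2), 0.11), (np.float64(0.3), 0.109), (np.float64(0.4), 0.118), (np.float64(0.5), 0.091), (np.float64(0.6), 0.089)]
0.5 [(np.float64(-0.3), 0.015), (np.float64(-0.2), 0.029), (np.float64(-0.1), 0.073), (np.float64(0.0), 0.072), (np.float64(0.1), 0.117), (np.float64(0.2), 0.119), (np.float64(0.3), 0.118), (np.float64(0.4), 0.116), (np.float64(0.5), 0.091), (np.float64(0.6), 0.089)]
0.6 [(np.float64(-0.3), 0.014), (np.float64(-0.2), 0.039), (np.float64(-0.1), 0.072), (np.float64(0.0), 0.067), (np.float64(0.1), 0.031), (np.float64(0.2), 0.009), (np.float64(0.3), 0.032), (np.float64(0.4), 0.03), (np.float64(0.5), 0.133), (np.float64(0.6), 0.046)]
0.7 [(np.float64(-0.3), 0.069), (np.float64(-0.2), 0.049), (np.float64(-0.1), 0.047), (np.float64(0.0), 0.033), (np.float64(0.1), 0.032), (np.float64(0.2), 0.048), (np.float64(0.3), 0.051), (np.float64(0.4), 0.03), (np.float64(0.5), 0.157), (np.float64(0.6), 0.142)]
0.8 [(np.float64(-0.3), 0.032), (np.float64(-0.2), 0.032), (np.float64(-0.1), 0.032), (np.float64(0.0), 0.032), (np.float64(0.1), 0.032), (np.float64(0.2), 0.167), (np.float64(0.3), 0.214), (np.float64(0.4), 0.11), (np.float64(0.5), 0.197), (np.float64(0.6), 0.133)]
[-0.264 -0.074 -0.029]
[-0.578 -0.572  0.031]
```

drive_tool:
  targets:
    - {"x":-0.044,"y":-0.012,"z":-0.005,"wz":-4}
    - {"x":-0.088,"y":-0.024,"z":-0.01,"wz":-8}
    - {"x":-0.132,"y":-0.036,"z":-0.015,"wz":-12}
    - {"x":-0.176,"y":-0.048,"z":-0.02,"wz":-16}
    - {"x":-0.215,"y":-0.065,"z":-0.02,"wz":-20}
    - {"x":-0.25,"y":-0.095,"z":-0.02,"wz":-22.5}
    - {"x":-0.28,"y":-0.13,"z":-0.02,"wz":-22.5}
    - {"x":-0.305,"y":-0.17,"z":-0.02,"wz":-22.5}
  fingers: -1
  newtons: 30

```text
validation failed for argument at $.ta...
```

```bash
cat >> h.py <<'E'
TH=0.0924;RM=np.array([[np.cos(TH),-np.sin(TH)],[np.sin(TH),np.cos(TH)]]);O=np.array([.5456,-.0942])
def jig(p): return RM.T@(np.array(p)[:2]-O)
def rel(t,th=0):
    s=robot.get_state();R=cv2.Rodrigues(s['tool_rot'])[0]
    g=np.append(RM@t[:2]+O,t[2]); print('jig',jig(s['tcp_pos'])*1e3,'z',s['tcp_pos'][2]*1e3,'toolaxes in jig',(RM.T@R[:2,:2]).round(4).tolist(),'F',s['wrist_force'],'t',s['time_s'],'open',s['opening'])
    print('shift',(R.T@(g-s['tcp_pos'])*1e3).round(1))
E
python3 -c "
from h import *
np.set_printoptions(precision=2,suppress=True)
rel([0,-.075,.2])"
```

```text
jig [-314.52  674.69] z 230.46033873559918 toolaxes in jig [[-0.9237, 0.3832], [0.3832, 0.9237]] F [ 0.27  0.41 -0.24] t 0.1 open 0.08502445916914417
shift [-577.8 -571.9   31.5]
```

drive_tool:
  targets:
    - {"x":-0.044,"y":-0.012,"z":-0.005,"wx":0,"wy":0,"wz":-4}
    - {"x":-0.088,"y":-0.024,"z":-0.01,"wx":0,"wy":0,"wz":-8}
    - {"x":-0.132,"y":-0.036,"z":-0.015,"wx":0,"wy":0,"wz":-12}
    - {"x":-0.176,"y":-0.048,"z":-0.02,"wx":0,"wy":0,"wz":-16}
    - {"x":-0.215,"y":-0.065,"z":-0.02,"wx":0,"wy":0,"wz":-20}
    - {"x":-0.25,"y":-0.095,"z":-0.02,"wx":0,"wy":0,"wz":-22.5}
    - {"x":-0.28,"y":-0.13,"z":-0.02,"wx":0,"wy":0,"wz":-22.5}
    - {"x":-0.305,"y":-0.17,"z":-0.02,"wx":0,"wy":0,"wz":-22.5}
  fingers: -1
  newtons: 30

```text
time_s: 0.9
tcp_pos: [0.4126, 0.2949, 0.2508]
tool_rot: [-0.144, 3.138, -0.0]
wrist_force: [0.5, -0.0, 0.1]
opening: 0.0001
grip_force: 0.0
```

```bash
python3 -c "
from h import *
np.set_printoptions(precision=2,suppress=True)
rel([0,-.075,.15])"
```

```text
jig [-96.5  399.75] z 250.8013312467773 toolaxes in jig [[-1.0, 0.0005], [0.0005, 1.0]] F [ 0.49 -0.02  0.14] t 0.9 open 8.242525487549991e-05
shift [ -96.7 -474.7  100.9]
```

drive_tool:
  targets:
    - {"x":-0.012,"y":-0.045,"z":0,"wx":0,"wy":0,"wz":0}
    - {"x":-0.024,"y":-0.09,"z":0,"wx":0,"wy":0,"wz":0}
    - {"x":-0.036,"y":-0.135,"z":0,"wx":0,"wy":0,"wz":0}
    - {"x":-0.048,"y":-0.18,"z":0,"wx":0,"wy":0,"wz":0}
    - {"x":-0.06,"y":-0.225,"z":0.0,"wx":0,"wy":0,"wz":0}
    - {"x":-0.072,"y":-0.27,"z":0.0,"wx":0,"wy":0,"wz":0}
    - {"x":-0.084,"y":-0.315,"z":0.01,"wx":0,"wy":0,"wz":0}
    - {"x":-0.096,"y":-0.36,"z":0.02,"wx":0,"wy":0,"wz":0}

```text
time_s: 1.7
tcp_pos: [0.5403, -0.0551, 0.2311]
tool_rot: [-0.144, 3.138, 0.0]
wrist_force: [-0.1, 1.1, 0.2]
opening: 0.0
grip_force: 0.0
```

drive_tool:
  targets:
    - {"x":0,"y":-0.04,"z":0.02,"wx":0,"wy":0,"wz":0}
    - {"x":0,"y":-0.08,"z":0.04,"wx":0,"wy":0,"wz":0}
    - {"x":0,"y":-0.115,"z":0.06,"wx":0,"wy":0,"wz":0}
    - {"x":0,"y":-0.115,"z":0.08,"wx":0,"wy":0,"wz":0}
    - {"x":0,"y":-0.115,"z":0.08,"wx":0,"wy":0,"wz":0}
    - {"x":0,"y":-0.115,"z":0.08,"wx":0,"wy":0,"wz":0}

```text
time_s: 2.3
tcp_pos: [0.5499, -0.1674, 0.1508]
tool_rot: [0.144, -3.136, -0.002]
wrist_force: [-0.2, -0.0, 0.7]
opening: -0.0003
grip_force: 0.0
```

```bash
python3 -c "
from h import *
np.set_printoptions(precision=2,suppress=True)
rel([0,-.07,.032])
snap('wrist','w1')"
```

```text
jig [ -2.47 -73.24] z 150.84802569187687 toolaxes in jig [[-1.0, 0.0007], [0.0007, 1.0]] F [-0.2  -0.01  0.69] t 2.3 open -0.00026952356914783945
shift [ -2.7   3.1 118.8]
```

View pics/w1.png

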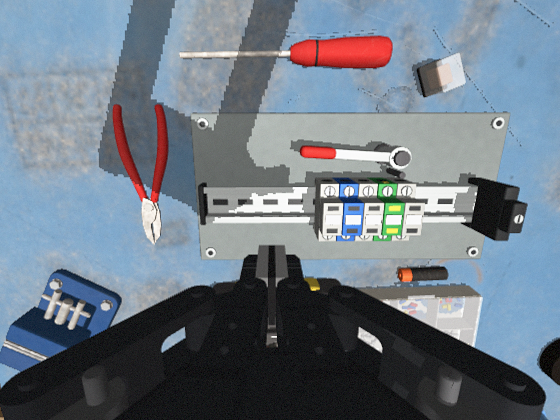

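The wrist view shows the row at (316–420, 185–240), left of the stop at (490,205). The fingertips (270,250) are on the rail line behind the open end, and the keeper is open at (300–410,155). I'll descend there.

drive_tool:
  targets:
    - {"x":-0.003,"y":0,"z":0.04,"wx":0,"wy":0,"wz":0}
    - {"x":-0.003,"y":0,"z":0.075,"wx":0,"wy":0,"wz":0}
    - {"x":-0.003,"y":0,"z":0.1,"wx":0,"wy":0,"wz":0}
    - {"x":-0.003,"y":0,"z":0.117,"wx":0,"wy":0,"wz":0}
    - {"x":-0.003,"y":0,"z":0.117,"wx":0,"wy":0,"wz":0}

```text
time_s: 2.85
tcp_pos: [0.5526, -0.166, 0.0333]
tool_rot: [0.147, -3.136, -0.002]
wrist_force: [0.1, 0.1, 0.1]
opening: 0.0002
grip_force: 0.0
```

drive_tool:
  targets:
    - {"x":0,"y":0.006,"z":0,"wx":0,"wy":0,"wz":0}
    - {"x":0,"y":0.012,"z":0,"wx":0,"wy":0,"wz":0}
    - {"x":0,"y":0.018,"z":0,"wx":0,"wy":0,"wz":0}
    - {"x":0,"y":0.022,"z":0,"wx":0,"wy":0,"wz":0}
    - {"x":0,"y":0.026,"z":0,"wx":0,"wy":0,"wz":0}
    - {"x":0,"y":0.03,"z":0,"wx":0,"wy":0,"wz":0}
    - {"x":0,"y":0.034,"z":0,"wx":0,"wy":0,"wz":0}
    - {"x":0,"y":0.038,"z":0,"wx":0,"wy":0,"wz":0}

```text
time_s: 3.65
tcp_pos: [0.5506, -0.13, 0.0346]
tool_rot: [-0.144, 3.137, -0.002]
wrist_force: [-0.2, -1.3, 1.9]
opening: -0.0001
grip_force: 1.3
```

drive_tool:
  targets:
    - {"x":0,"y":0.004,"z":0,"wx":0,"wy":0,"wz":0}
    - {"x":0,"y":0.008,"z":0,"wx":0,"wy":0,"wz":0}
    - {"x":0,"y":0.012,"z":0,"wx":0,"wy":0,"wz":0}
    - {"x":0,"y":0.016,"z":0,"wx":0,"wy":0,"wz":0}
    - {"x":0,"y":0.02,"z":0,"wx":0,"wy":0,"wz":0}
    - {"x":0,"y":0.024,"z":0,"wx":0,"wy":0,"wz":0}
    - {"x":0,"y":0.028,"z":0,"wx":0,"wy":0,"wz":0}
    - {"x":0,"y":0.032,"z":0,"wx":0,"wy":0,"wz":0}

```text
time_s: 4.45
tcp_pos: [0.547, -0.0974, 0.0343]
tool_rot: [0.144, -3.138, 0.0]
wrist_force: [0.3, -2.5, 1.5]
opening: 0.0001
grip_force: 1.3
```

```bash
python3 -c "
from h import *
np.set_printoptions(precision=2,suppress=True)
rel([0,.025,.034])
snap('wrist','w2')"
```

```text
jig [ 1.09 -3.34] z 34.31019360659519 toolaxes in jig [[-1.0, 0.0004], [0.0004, 1.0]] F [ 0.3  -2.55  1.54] t 4.45 open 0.00012081444470672648
shift [ 1.1 28.3  0.3]
```

View pics/w2.png

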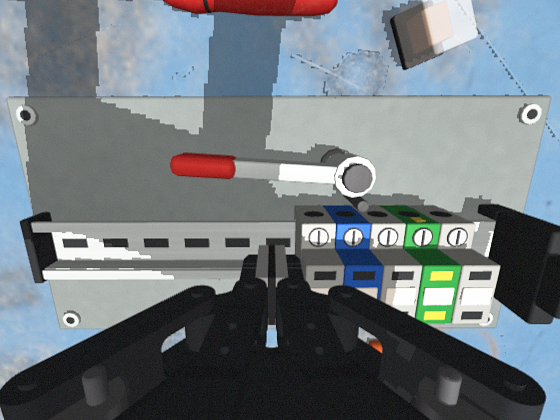

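The row slides together on about 2 N. The last terminal (456,237) still has a gap to the stop (495,220), and the keeper is still open. I'll keep pushing, slower near the stop.

drive_tool:
  targets:
    - {"x":0,"y":0.003,"z":0,"wx":0,"wy":0,"wz":0}
    - {"x":0,"y":0.006,"z":0,"wx":0,"wy":0,"wz":0}
    - {"x":0,"y":0.009,"z":0,"wx":0,"wy":0,"wz":0}
    - {"x":0,"y":0.012,"z":0,"wx":0,"wy":0,"wz":0}
    - {"x":0,"y":0.015,"z":0,"wx":0,"wy":0,"wz":0}
    - {"x":0,"y":0.017,"z":0,"wx":0,"wy":0,"wz":0}
    - {"x":0,"y":0.019,"z":0,"wx":0,"wy":0,"wz":0}
    - {"x":0,"y":0.021,"z":0,"wx":0,"wy":0,"wz":0}

```text
time_s: 5.3
tcp_pos: [0.545, -0.0767, 0.0342]
tool_rot: [0.144, -3.138, -0.0]
wrist_force: [0.2, -2.0, 1.1]
opening: -0.0001
grip_force: 0.9
```

drive_tool:
  targets:
    - {"x":0,"y":0.001,"z":0,"wx":0,"wy":0,"wz":0}
    - {"x":0,"y":0.002,"z":0,"wx":0,"wy":0,"wz":0}
    - {"x":0,"y":0.003,"z":0,"wx":0,"wy":0,"wz":0}

```text
time_s: 5.6
tcp_pos: [0.5448, -0.0738, 0.0342]
tool_rot: [0.144, -3.138, -0.0]
wrist_force: [-0.1, -2.4, 0.9]
opening: 0.0002
grip_force: 0.8
```

drive_tool:
  targets:
    - {"x":0,"y":0.001,"z":0,"wx":0,"wy":0,"wz":0}
    - {"x":0,"y":0.002,"z":0,"wx":0,"wy":0,"wz":0}
    - {"x":0,"y":0.003,"z":0,"wx":0,"wy":0,"wz":0}

```text
time_s: 5.9
tcp_pos: [0.5445, -0.0708, 0.0343]
tool_rot: [0.144, -3.138, -0.0]
wrist_force: [0.1, -1.3, -0.9]
opening: -0.0001
grip_force: 0.8
```

drive_tool:
  targets:
    - {"x":0,"y":0.001,"z":0,"wx":0,"wy":0,"wz":0}
    - {"x":0,"y":0.002,"z":0,"wx":0,"wy":0,"wz":0}

```text
time_s: 6.1
tcp_pos: [0.5443, -0.0688, 0.0343]
tool_rot: [0.144, -3.138, -0.0]
wrist_force: [0.2, -1.6, -0.2]
opening: 0.0002
grip_force: 0.7
```

```bash
python3 -c "
from h import *
np.set_printoptions(precision=2,suppress=True)
rel([0,.025,.034])
snap('wrist','w3')"
```

```text
jig [ 1.09 25.46] z 34.257282205561175 toolaxes in jig [[-1.0, 0.0005], [0.0005, 1.0]] F [ 0.24 -1.56 -0.22] t 6.1 open 0.00016153429730266557
shift [ 1.1 -0.5  0.3]
```

View pics/w3.png

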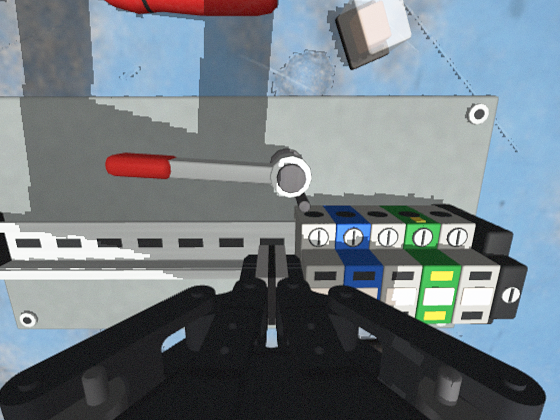

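The row looks almost against the stop (495,260). I'll continue until the force rises.

drive_tool:
  targets:
    - {"x":0,"y":0.001,"z":0,"wx":0,"wy":0,"wz":0}
    - {"x":0,"y":0.0015,"z":0,"wx":0,"wy":0,"wz":0}

```text
time_s: 6.35
tcp_pos: [0.5443, -0.0674, 0.0343]
tool_rot: [0.145, -3.138, 0.0]
wrist_force: [0.7, -3.7, -1.0]
opening: 0.0
grip_force: 1.5
```

drive_tool:
  targets:
    - {"x":0,"y":0.001,"z":0,"wx":0,"wy":0,"wz":0}
    - {"x":0,"y":0.0015,"z":0,"wx":0,"wy":0,"wz":0}

```text
time_s: 6.55
tcp_pos: [0.5445, -0.0673, 0.0344]
tool_rot: [-0.146, 3.138, -0.004]
wrist_force: [0.4, -8.7, -1.3]
opening: -0.0003
grip_force: 4.1
```

The force went from 3.7 to 8.7 N with no further motion, so the row is home. I'll hold briefly, back off, lift and go round behind the open keeper.

drive_tool:
  targets:
    - {"x":0,"y":0,"z":0,"wx":0,"wy":0,"wz":0}
    - {"x":0,"y":0,"z":0,"wx":0,"wy":0,"wz":0}
    - {"x":0,"y":0,"z":0,"wx":0,"wy":0,"wz":0}
    - {"x":0,"y":-0.01,"z":0,"wx":0,"wy":0,"wz":0}
    - {"x":0,"y":-0.03,"z":-0.005,"wx":0,"wy":0,"wz":0}
    - {"x":0,"y":-0.05,"z":-0.035,"wx":0,"wy":0,"wz":0}
    - {"x":0,"y":-0.055,"z":-0.065,"wx":0,"wy":0,"wz":0}
    - {"x":0.01,"y":-0.055,"z":-0.075,"wx":0,"wy":0,"wz":0}

```text
time_s: 7.35
tcp_pos: [0.5425, -0.1232, 0.1122]
tool_rot: [-0.142, 3.132, -0.003]
wrist_force: [0.7, 0.1, 0.2]
opening: -0.0
grip_force: 0.0
```

drive_tool:
  targets:
    - {"x":0.03,"y":0,"z":0,"wx":0,"wy":0,"wz":0}
    - {"x":0.067,"y":0,"z":0,"wx":0,"wy":0,"wz":0}
    - {"x":0.067,"y":0,"z":0,"wx":0,"wy":0,"wz":0}
    - {"x":0.067,"y":0,"z":0,"wx":0,"wy":0,"wz":0}

```text
time_s: 7.75
tcp_pos: [0.4706, -0.1271, 0.1089]
tool_rot: [0.143, -3.137, -0.002]
wrist_force: [0.8, -1.0, -0.0]
opening: -0.0004
grip_force: 0.0
```

```bash
python3 -c "
from h import *
np.set_printoptions(precision=2,suppress=True)
rel([-.076,-.027,.035])
snap('wrist','w4')"
```

```text
jig [-77.68 -25.8 ] z 108.94604366196343 toolaxes in jig [[-1.0, 0.0013], [0.0013, 1.0]] F [ 0.78 -0.99 -0.03] t 7.75 open -0.00036788888010210976
shift [-1.8 -1.3 73.9]
```

View pics/w4.png

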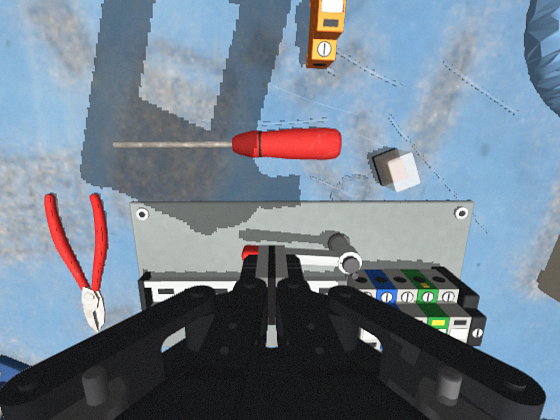

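The row sits tight at the stop (470,300). The fingers are on the plate side of the open keeper (250–360,258). Now I'll descend and compute the arc.

drive_tool:
  targets:
    - {"x":0,"y":-0.001,"z":0.03,"wx":0,"wy":0,"wz":0}
    - {"x":0,"y":-0.001,"z":0.055,"wx":0,"wy":0,"wz":0}
    - {"x":0,"y":-0.001,"z":0.071,"wx":0,"wy":0,"wz":0}
    - {"x":0,"y":-0.001,"z":0.073,"wx":0,"wy":0,"wz":0}
    - {"x":0,"y":-0.001,"z":0.073,"wx":0,"wy":0,"wz":0}

```text
time_s: 8.3
tcp_pos: [0.4732, -0.1286, 0.0359]
tool_rot: [0.145, -3.138, -0.001]
wrist_force: [-0.0, -0.2, 0.0]
opening: 0.0005
grip_force: 0.0
```

```bash
python3 -c "
from h import *
np.set_printoptions(precision=2,suppress=True)
rel([-.076,-.027,.035])
s=jig(robot.get_state()['tcp_pos'])*1e3
for t in np.arange(1.6,-.01,-.1):
    u=np.array([np.cos(t),-np.sin(t)]);n=np.array([np.sin(t),np.cos(t)])
    h=4.75+11*abs(n[0])+13*abs(n[1]); p=np.array([-47,33.5])+62*u-h*n
    d=p-s; print(round(t,2),p,'tool shift',-d[0],d[1])
"
```

```text
jig [-75.23 -27.57] z 35.855048988052765 toolaxes in jig [[-1.0, 0.0001], [0.0001, 1.0]] F [-0.03 -0.22  0.03] t 8.3 open 0.0004605971254916458
shift [0.8 0.6 0.9]
1.6 [-64.93 -28.  ] tool shift -10.306582344832535 -0.43445189379277593
1.5 [-59.21 -29.52] tool shift -16.02034707444674 -1.9536276761357172
1.4 [-54.   -30.62] tool shift -21.23241133378876 -3.054944781908251
1.3 [-48.56 -31.28] tool shift -26.679359474734042 -3.708435562289033
1.2 [-42.91 -31.43] tool shift -32.32779955126012 -3.8613389880818474
1.1 [-37.1  -31.03] tool shift -38.13272233947227 -3.462638841764857
1.0 [-31.2  -30.03] tool shift -44.03749545172097 -2.4655464032844456
0.9 [-25.26 -28.4 ] tool shift -49.97437463164044 -0.8299920828509997
0.8 [-19.37 -26.09] tool shift -55.865529296434694 1.4749795907242884
0.7 [-13.61 -23.1 ] tool shift -61.624558179395635 4.4690150755373885
0.6 [ -8.08 -19.41] tool shift -67.15845050771841 8.158554119432374
0.5 [ -2.87 -15.03] tool shift -72.36992935096663 12.535316050637473
0.4 [ 1.93 -9.99] tool shift -77.16009735388535 17.57524296230969
0.3 [ 6.2  -4.33] tool shift -81.43129169019176 23.237955780728406
0.2 [9.86 1.9 ] tool shift -85.09004528800013 29.466759919907677
0.1 [12.82  8.62] tool shift -88.05004558723414 36.189216325148834
-0.0 [15.   15.75] tool shift -90.23498054111003 43.318272017663695
```

drive_tool:
  targets:
    - {"x":-0.01,"y":0,"z":0,"wx":0,"wy":0,"wz":0}
    - {"x":-0.016,"y":-0.002,"z":0,"wx":0,"wy":0,"wz":0}
    - {"x":-0.021,"y":-0.003,"z":0,"wx":0,"wy":0,"wz":0}
    - {"x":-0.027,"y":-0.004,"z":0,"wx":0,"wy":0,"wz":0}
    - {"x":-0.032,"y":-0.004,"z":0,"wx":0,"wy":0,"wz":0}
    - {"x":-0.038,"y":-0.0035,"z":0,"wx":0,"wy":0,"wz":0}
    - {"x":-0.044,"y":-0.0025,"z":0,"wx":0,"wy":0,"wz":0}
    - {"x":-0.05,"y":-0.001,"z":0,"wx":0,"wy":0,"wz":0}

```text
time_s: 9.1
tcp_pos: [0.5229, -0.1251, 0.0363]
tool_rot: [0.144, -3.138, 0.0]
wrist_force: [-1.1, -0.6, 0.1]
opening: 0.0
grip_force: 0.7
```

drive_tool:
  targets:
    - {"x":-0.006,"y":0.0025,"z":0,"wx":0,"wy":0,"wz":0}
    - {"x":-0.0115,"y":0.0055,"z":0,"wx":0,"wy":0,"wz":0}
    - {"x":-0.017,"y":0.009,"z":0,"wx":0,"wy":0,"wz":0}
    - {"x":-0.0225,"y":0.0135,"z":0,"wx":0,"wy":0,"wz":0}
    - {"x":-0.027,"y":0.0185,"z":0,"wx":0,"wy":0,"wz":0}
    - {"x":-0.0315,"y":0.024,"z":0,"wx":0,"wy":0,"wz":0}

```text
time_s: 9.7
tcp_pos: [0.5521, -0.0979, 0.0363]
tool_rot: [-0.144, 3.138, -0.0]
wrist_force: [-1.3, -0.4, 0.2]
opening: 0.0006
grip_force: 0.6
```

```bash
python3 -c "
from h import *
np.set_printoptions(precision=2,suppress=True)
rel([.015,.01575,.035])
snap('wrist','w5')"
```

```text
jig [ 6.09 -4.28] z 36.28945120381558 toolaxes in jig [[-1.0, 0.0004], [0.0004, 1.0]] F [-1.32 -0.44  0.17] t 9.7 open 0.0005713511106938498
shift [-8.9 20.   1.3]
```

View pics/w5.png

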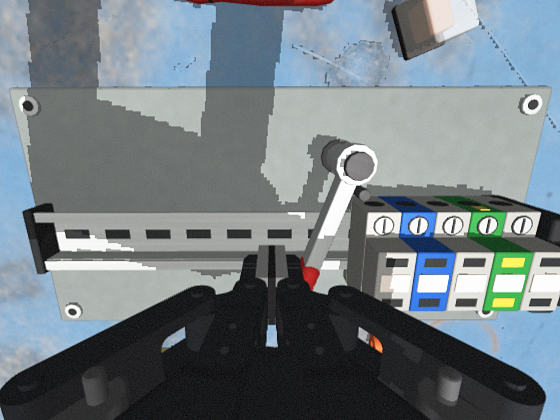

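The keeper (355,163 to 310,275) is following the finger and is about 0.3 rad from shut. I'll finish the arc, then press gently.

drive_tool:
  targets:
    - {"x":-0.0035,"y":0.006,"z":0,"wx":0,"wy":0,"wz":0}
    - {"x":-0.0065,"y":0.0125,"z":0,"wx":0,"wy":0,"wz":0}
    - {"x":-0.008,"y":0.016,"z":0,"wx":0,"wy":0,"wz":0}
    - {"x":-0.009,"y":0.0185,"z":0,"wx":0,"wy":0,"wz":0}

```text
time_s: 10.15
tcp_pos: [0.5591, -0.0786, 0.0363]
tool_rot: [-0.145, 3.138, -0.0]
wrist_force: [-0.7, -0.8, 0.3]
opening: 0.0003
grip_force: 0.5
```

drive_tool:
  targets:
    - {"x":0,"y":0.001,"z":0,"wx":0,"wy":0,"wz":0}
    - {"x":0,"y":0.0015,"z":0,"wx":0,"wy":0,"wz":0}

```text
time_s: 10.35
tcp_pos: [0.5591, -0.0776, 0.0364]
tool_rot: [-0.144, 3.138, -0.0]
wrist_force: [-0.4, -1.6, -0.4]
opening: -0.0005
grip_force: 0.5
```

drive_tool:
  targets:
    - {"x":0,"y":0.001,"z":0,"wx":0,"wy":0,"wz":0}
    - {"x":0,"y":0.0015,"z":0,"wx":0,"wy":0,"wz":0}

```text
time_s: 10.55
tcp_pos: [0.5591, -0.0768, 0.0364]
tool_rot: [-0.145, 3.137, -0.002]
wrist_force: [0.8, -4.2, -0.3]
opening: -0.0
grip_force: 1.9
```

drive_tool:
  targets:
    - {"x":0,"y":0.001,"z":0,"wx":0,"wy":0,"wz":0}
    - {"x":0,"y":0.0015,"z":0,"wx":0,"wy":0,"wz":0}
    - {"x":0,"y":0.0015,"z":0,"wx":0,"wy":0,"wz":0}

```text
time_s: 10.85
tcp_pos: [0.5591, -0.0765, 0.0365]
tool_rot: [-0.145, 3.137, -0.005]
wrist_force: [0.7, -6.6, -0.6]
opening: -0.0002
grip_force: 3.8
```

drive_tool:
  targets:
    - {"x":0,"y":-0.01,"z":0,"wx":0,"wy":0,"wz":0}
    - {"x":0,"y":-0.035,"z":0,"wx":0,"wy":0,"wz":0}
    - {"x":0,"y":-0.055,"z":-0.03,"wx":0,"wy":0,"wz":0}
    - {"x":0,"y":-0.06,"z":-0.07,"wx":0,"wy":0,"wz":0}
    - {"x":0,"y":-0.06,"z":-0.11,"wx":0,"wy":0,"wz":0}
    - {"x":0,"y":-0.06,"z":-0.13,"wx":0,"wy":0,"wz":0}
    - {"x":0,"y":-0.06,"z":-0.13,"wx":0,"wy":0,"wz":0}

```text
time_s: 11.55
tcp_pos: [0.5663, -0.1351, 0.1701]
tool_rot: [-0.143, 3.131, -0.002]
wrist_force: [1.0, 0.1, -0.4]
opening: 0.0
grip_force: 0.0
```

```bash
python3 -c "
from h import *
p,d=snap('wrist','w6')
cv2.imwrite('pics/w6c.png',cv2.resize(p[90:290,180:500,::-1],None,fx=2.5,fy=2.5,interpolation=cv2.INTER_CUBIC))"
```

```text
(no output)
```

View pics/w6c.png

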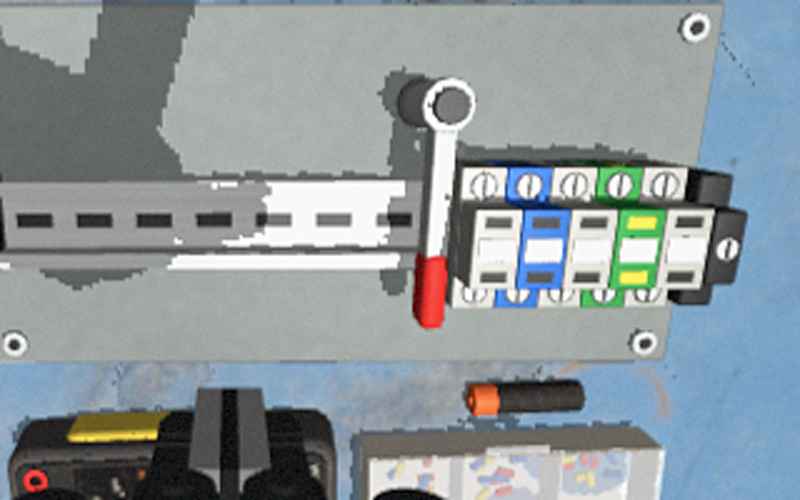

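In the crop the keeper runs from (448,104) to (430,322) and the row is tight at the stop. It may be a few degrees from square, so I'll measure that.

```bash
python3 - <<'E'
from h import *
np.set_printoptions(precision=4,suppress=True)
f=lambda x,y,z:jig(w('w6',180+x/2.5-.3,90+y/2.5-.3,z))
print('bar top L/R near pivot',f(432,140,.046),f(458,140,.046),'at 245',f(424,245,.046),f(449,245,.046))
print('sleeve top',f(418,262,.048),f(446,262,.048),'tip',f(416,315,.048),f(444,315,.048))
print('rail edges', f(20,180,.0215), f(400,180,.0215),'plate screw edge R',f(722,5,.006),f(665,358,.006),'pivot',f(448,104,.05))
# depth-based: bar-top pts by height & jig region
a=np.load('pics/w6.npz');d=a['d'];v,u=np.mgrid[:420,:560]
X=((np.linalg.inv(a['K'])@np.stack([u*d,v*d,d]).reshape(3,-1)).T-a['t'])@a['R']
J=(X[:,:2]-O)@RM
m=(d.ravel()>0)&(abs(X[:,2]-.047)<.004)&(J[:,0]>-.036)&(J[:,0]<.037)&(abs(J[:,1]-.033)<.012)
print(m.sum(),np.polyfit(J[m,0],J[m,1],1))
# rail direction check: top flange points
r=(d.ravel()>0)&(abs(X[:,2]-.0675)<.004)&(abs(J[:,0])<.014)&(J[:,1]>.035)&(J[:,1]<.118)
print(r.sum(),J[r,1].min(),J[r,1].max(), np.median(X[m,2]))
E
```

```text
bar top L/R near pivot [-0.0343  0.0285] [-0.0343  0.0377] at 245 [0.0038 0.0284] [0.0038 0.0377]
sleeve top [0.0097 0.0262] [0.0098 0.0365] tip [0.0303 0.0269] [0.0303 0.0374]
rail edges [-0.0172 -0.126 ] [-0.0171  0.0237] plate screw edge R [-0.0827  0.148 ] [0.0637 0.15  ] pivot [-0.0467  0.032 ]
1043 [-0.0128  0.035 ]
3022 0.03858684698120268 0.11796465796478807 0.046867209874619196
```

The bar's slope is at most about 0.013 rad, so the keeper is shut. The row spans its full 80 mm against the stop. Handing in.

```bash
python3 -c "
from h import *
print(robot.sign_off())"
```

```text
the job is handed in; nothing more can be done
None
```

I pushed the five terminals tight against the end stop, shut the keeper behind them (measured within about 0.02 rad), and handed the job in with the arm clear; no verdict came back.

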